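# Make up the mounting kit and the canister exchange kit

## Robot

A 6-joint arm with a two-finger parallel gripper is mounted at the origin on a cart in front of the work surface, level with it; the furniture and walls round the work are solid. World frame = base frame: x ahead of the robot, y to its left, z up, the work surface at z = 0. Lengths are in mm, angles in rad, forces in N, time in s.
With the tool pointing down it reaches from about 275 to 750 mm from the base axis. Payload 10.2 kg.
Tool frame: the origin (TCP) lies between the finger pads; the fingertips stand 17 mm ahead of it and the grasp point (between the pads) lies 2 mm behind it (tips_ahead is the distance from the TCP to the fingertips, in mm); z points along the fingers, y is the line along which they close (so a half turn about z gives the same grasp; the last joint's range is limited). The gripper opens to 85 mm and grips with 20 to 120 N. Pads are 22 mm wide; open, the fingers measure 114 mm over their backs; the gripper's body (76 mm by 85 mm) begins 54 mm behind the grasp point. The pads swing forward as they close: fully open they stand 13 mm farther back than shut.
Start: joints at [1.072, 0.313, 1.498, -0, 1.331, -0.223], TCP at [142.979, 505.162, 248.294] pointing down, gripper open.
Joint ranges: [-2.94, 2.94], [-0.97, 2.17], [0.19, 2.56], [-1.23, 4.37], [0.02, 3.11], [-2.88, 2.88]. Speed limits (rad/s): [2.39, 2.39, 3.01, 3.14, 3.14, 3.14].

## Interface

Orientations are given as a unit quaternion [w, x, y, z].
In Python, from rig import sense, capture, finish_job, boxes_of, tips_ahead gives the robot as it stands.
- The arm moves only by the tool drive_tool, never from a script. Its argument "commands" is text: rows parted by semicolons, each of 7 numbers parted by spaces: the shift along the world's x, y, z in units of 0.1 m (1.0 is 0.1 m), then the turn, a rotation vector about the world's x, y, z in units of pi/4 rad (1.0 is pi/4 rad), then the opening in per cent of the stroke, from 0 (shut) to 100 (fully open). A call has 1 to 20 rows; each row shifts and turns the commanded pose from where the row before left it; what a row does not reach is not made up. A row lasts 1/12 s, in which the tool goes at most 41.7 mm and 7.16 degrees, less where a joint would pass 70% of its speed; a pose out of reach is approached as far as the arm can. A call with a number of a shift or a turn outside -1 to 1 is refused whole. A call with a gripper value outside its range is refused whole. The fingers move at their own pace and stop on an object; "force" is the grip in N (left out, the last holds). Time passes only in rows, so rows that do not move let the fingers close. It gives the time, the measured TCP pose, the force, the opening and the grip force at its end, in the units of the state.
- sense(): the state, without advancing time (a new reading comes with each control period).
- capture(name): name is "scene" or "top"; returns a dict with "pixels" (384x512x3 uint8, blue, green, red), "fov_y" (degrees; the focal length in pixels is half the picture's height over the tangent of half this angle, whatever the lens; pixels are square), "cx", "cy" (the principal point, pixels), "k1" (the pictures are not rectified: a ray, as slopes to the right and down, at radius r is drawn at 1 + k1 r^2 times it, then the intrinsics apply), "position" and "attitude" of the camera in the world. Camera axes: x right, y down, z forward; pixel columns grow to the right and rows downward; lengths in mm; the calibration is good to about 2 mm. A picture is of the moment at which its call begins. There is no depth.
- finish_job(): hands the job in; it is judged then, once.
Trained networks look in a picture, given as the dict that the camera call returned (one of the last four; its "shot" number tells which), for a name from the list of things; names that differ only in an ending like _2 or _b are one class to them, and where a whole thing is asked for, a point or a joint stands for the part that bears it (a point fixed in the world has none). Each returns a list of dicts, best first, with "confidence" (0 to 1); they miss things now and then, are a little off and sometimes report something else, mostly with a low value. They report only what shows in the picture. A call takes as long as a camera call. They do not tell look-alikes from the thing itself.
- boxes_of(picture, name): "position" ([column, row] in pixels, amid what is visible of it).
The state is a dict: "time_s": time; "joints": joint angles; "dq": joint speeds; "tau": joint torques, N m; "eef_pos": TCP position; "ee_rot": TCP orientation; "force": force on the tool from outside, world axes, zero at the start; "wrist_torque": the same for the moment, N m; "grip_width": opening from 0.0 (shut) to 1.0 (fully open); "grip_force": force on a finger pad.
Only numpy, scipy, OpenCV 4.12 (cv2) and the standard library are available. Lean on these libraries where they do the work, as an engineer would, in place of code of your own. Each camera call takes 0.05 s, during which the arm holds its last target. There are 200 camera calls.

## Task

Make up the two field kits in the foam-lined trays: the marker, the hex key and the tape measure go into the mounting tray (the one with the L-shaped pocket), the canister and the plug gauge into the exchange tray (the one with the round pocket). Seat each thing right down on the floor of the pocket cut to its shape, with the canister and the tape measure standing upright, and leave the side cutters and the stapler where they are.

Things in the scene. Friction and masses are not known exactly. Their poses are not given: they have to be found in the camera images.
- canister_mid (a point): Black sealed canister with a blue lid, standing, 133 mm tall, body 66 mm and lid 67 mm in diameter; 0.2 to 0.45 kg. Point: on its axis, 66 mm above its underside. Its pocket is round, 83 mm in diameter.
- gauge_mid (a point): Steel plug gauge with a thin green and a thin red band: a round bar lying down, 107 mm long along its y axis, 23 mm in diameter, about 0.2 kg; it can roll. Point: its middle, on the axis. Its pocket is 123 x 37 mm.
- tape_measure_mid (a point): Yellow and black steel tape measure standing on edge, 35 mm thick (its x axis), 72 mm long (its y axis), 68 mm tall, about 0.2 kg. Point: its middle, 32 mm above its underside; z up. Its pocket is 86 x 50 mm.
- hex_key_mid (a point): L-shaped hex key lying flat, 14 mm high, orange sleeve, 0.05 kg. Long arm 12 mm thick along its y axis; the foot, at the arm's -y end, sticks out to +x, to 32 mm from the arm's centre line. Point: on that line near the arm's middle, 7 mm above the underside; the key reaches 47 mm from it to +y, 57 mm to -y. Its L-shaped pocket is 6 to 8 mm larger on every side.
- marker_mid (a point): Felt marker with white barrel and black cap: a round bar lying down, 134 mm long along its y axis, 17 mm in diameter, 0.02 kg; it can roll. Point: its middle, on the axis. Its pocket is 150 x 31 mm.
- mounting_tray: Mounting tray, fixed, with the L-shaped pocket: grey, dark foam, 150 (x) x 236 (y) x 22 mm high. Origin: centre of its underside. Foam top 20 mm up, pale pocket floors 8 mm up. Places of the points (x, y, mm): marker (-32, -32), lying along y; hex key (24, -32), turned as the tray; tape measure (0, 76), length along x, either way. A finger channel (floor 8 mm up) spans x -66 to 66, y -60 to -4.
- exchange_tray: Exchange tray, fixed, with the round pocket: grey, dark foam, 150 (x) x 236 (y) x 22 mm high. Origin: centre of its underside. Foam top 20 mm up, pale pocket floors 8 mm up. Places of the points (x, y, mm): canister (0, 64); plug gauge (0, -43), lying along y. A finger channel (floor 8 mm up) crosses the gauge's pocket, x -60 to 60, y -71 to -15.
- side_cutters: Bystander: side cutters with blue grips, 58 x 150 x 11 mm, lying on the left beside a tray. Origin: centre of the underside.
- stapler: Bystander: grey desk stapler, 34 x 150 x 47 mm, on the right. Origin: centre of the underside.
Mind the look-alikes: they are no part of the job. What is meant by the part that bears tape_measure_mid is not orange, and is the larger of those in its own colour.

How it is judged:
By the outcome, as a careful person would: the job done as asked, in the order asked, and still so for the second after the job is handed in, with the robot touching nothing.
It also fails if it takes over 138 s, if anything falls off the work surface, if the arm or the gripper's body presses on something with over 40 N, if the wrist force passes 120 N, or if a joint passes its speed limit or range.

## Working session

There is one attempt and no reset: what is moved stays moved. The work goes in short steps, Python scripts to look and compute and a tool call to move; the robot and the scene stay as the last step left them, time stands still between calls to the robot, and variables do not carry over. Pictures are saved under pics/ and viewed, at most 14 in all, crops included, and the job is handed in when it is done.

Besides the shell and the picture viewer there is one more tool, called after "Emit:" by a JSON object that holds its "fn" and its "kwargs", one argument or row to a line. drive_tool: Moves the arm, as the interface text tells. Shifts and turns lie within -1 to 1; 1 stands for 0.1 m of shift or pi/4 rad of turn. Its arguments: {"type":"object","properties":{"commands":{"type":"string"},"force":{"type":"number"}},"required":["commands"]}

```bash
mkdir -p pics; cat > h.py <<'E'
import numpy as np, cv2
from scipy.spatial.transform import Rotation as R
from rig import *
def cam(p):
    f=p["pixels"].shape[0]/2/np.tan(np.radians(p["fov_y"])/2)
    q=np.array(p["attitude"],float)
    M=R.from_quat(np.r_[q[1:],q[0]]).as_matrix() if q.size==4 else q.reshape(3,3)
    return f,M,np.array(p["position"],float)
def ray(p,uv):
    f,M,o=cam(p); d=np.array([(uv[0]-p["cx"])/f,(uv[1]-p["cy"])/f]); s=d.copy()
    for _ in range(20): s=d/(1+p["k1"]*(s@s))
    return o,M@np.r_[s,1]
def at(p,uv,z):
    o,d=ray(p,uv); return o+d*(z-o[2])/d[2]
def proj(p,X):
    f,M,o=cam(p); c=M.T@(np.array(X,float)-o); s=c[:2]/c[2]; s=s*(1+p["k1"]*(s@s))
    return s*f+[p["cx"],p["cy"]]
E
python3 - <<'E'
from h import *
import pickle
s=sense(); print({k:np.round(v,3).tolist() for k,v in s.items()})
N={"canister_mid":66,"gauge_mid":11,"tape_measure_mid":32,"hex_key_mid":7,"marker_mid":8,"mounting_tray":15,"exchange_tray":15,"side_cutters":5,"stapler":25}
for n in("top","scene"):
    p=capture(n); pickle.dump(p,open(n+".pkl","wb")); cv2.imwrite(f"pics/{n}0.png",cv2.resize(p["pixels"],(800,600),interpolation=cv2.INTER_CUBIC))
    print(n,p["position"],p["attitude"],p["fov_y"],p["k1"])
    for k,z in N.items():
        for b in boxes_of(p,k)[:4]: print(k,round(b["confidence"],2),np.round(b["position"]),np.round(at(p,b["position"],z)[:2]))
E
```

```text
{'time_s': 0.0, 'joints': [1.072, 0.313, 1.498, 0.0, 1.331, -0.223], 'dq': [-0.001, -0.002, -0.003, 0.001, 0.001, 0.0], 'tau': [-0.001, -41.226, -25.974, -0.0, 0.004, 0.0], 'eef_pos': [142.851, 504.945, 247.722], 'ee_rot': [-0.0, 0.137, 0.991, -0.001], 'force': [-0.255, -0.409, -0.242], 'wrist_torque': [0.012, -0.062, -0.035], 'grip_force': 0.0, 'grip_width': 1.003}
top [ 368.47729537  -26.0686745  1251.30749312] [ 0.03078131 -0.70330628  0.70961734 -0.0292577 ] 56.85211237350244 -0.05969791797100936
gauge_mid 0.54 [296. 204.] [ 425. -180.]
tape_measure_mid 0.82 [150. 203.] [433. 328.]
tape_measure_mid 0.55 [168. 228.] [344. 265.]
tape_measure_mid 0.43 [135. 179.] [518. 382.]
hex_key_mid 0.64 [191. 208.] [414. 190.]
marker_mid 0.7 [194. 151.] [616. 178.]
marker_mid 0.62 [338. 204.] [ 423. -326.]
marker_mid 0.22 [246. 201.] [439.  -5.]
mounting_tray 0.75 [298. 146.] [ 632. -188.]
mounting_tray 0.18 [126. 150.] [621. 424.]
exchange_tray 0.76 [191. 150.] [620. 189.]
exchange_tray 0.21 [149. 201.] [439. 337.]
side_cutters 0.7 [127. 157.] [601. 422.]
stapler 0.8 [380. 194.] [ 458. -471.]
scene [-472.68170765 -740.4680137   992.83282595] [-0.39718684  0.8031234  -0.39929085  0.19442797] 43.686281307408834 -0.09990217113206795
canister_mid 0.61 [241. 200.] [443.  -9.]
canister_mid 0.45 [319. 205.] [ 568. -218.]
gauge_mid 0.54 [283. 234.] [ 441. -170.]
tape_measure_mid 0.74 [163. 175.] [424. 318.]
tape_measure_mid 0.65 [159. 194.] [340. 252.]
tape_measure_mid 0.6 [167. 160.] [498. 377.]
marker_mid 0.58 [326. 262.] [ 422. -334.]
marker_mid 0.5 [385. 277.] [ 471. -494.]
mounting_tray 0.89 [320. 206.] [ 625. -193.]
exchange_tray 0.88 [230. 166.] [627. 184.]
exchange_tray 0.23 [163. 175.] [441. 342.]
side_cutters 0.47 [179. 145.] [631. 447.]
stapler 0.84 [383. 275.] [ 456. -492.]
stapler 0.58 [328. 262.] [ 409. -345.]
```

View pics/top0.png

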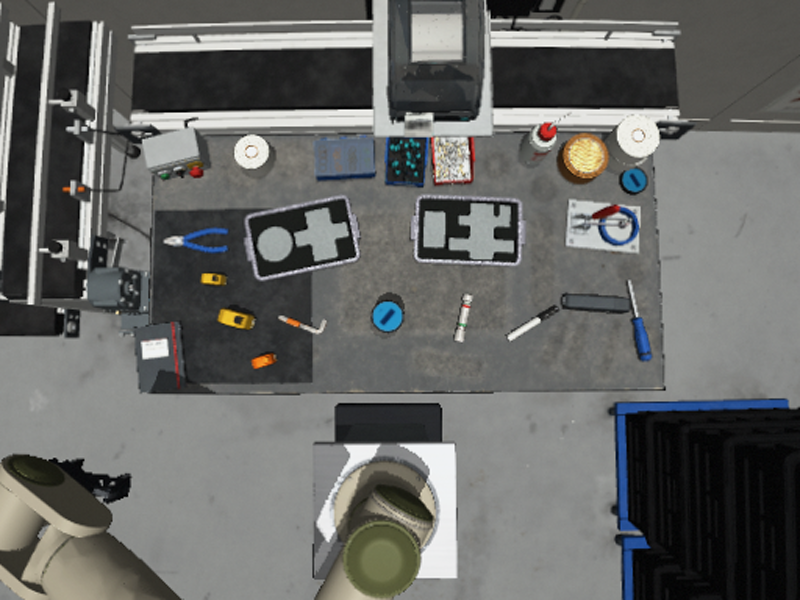

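View pics/scene0.png

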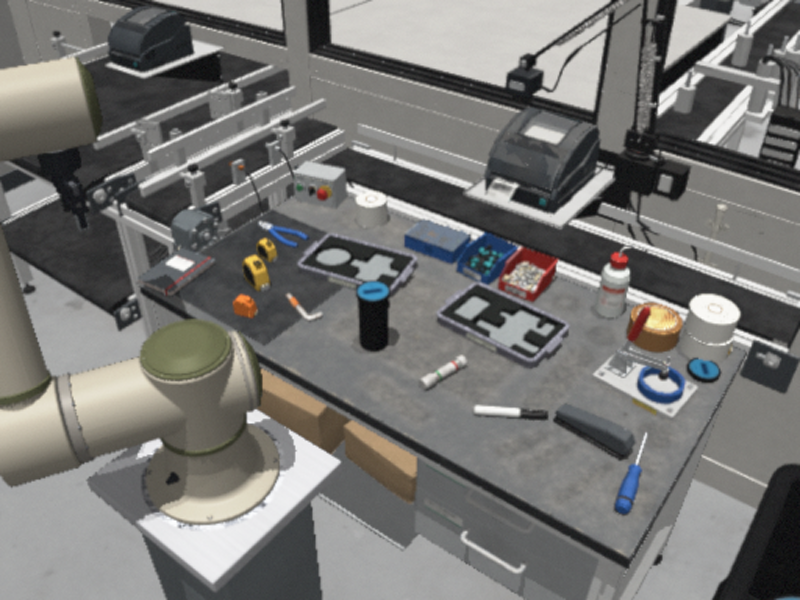

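The top view shows the exchange tray at about (302,237) in the enlarged picture and the mounting tray at (468,230). The other things lie at:
- larger yellow tape (236,318); the small yellow (213,279) and the orange one (263,361) are look-alikes
- hex key (303,325)
- canister (388,315)
- gauge (464,317)
- marker (532,323)
- stapler (595,302)

The scene view agrees. I'll enlarge crops to get exact axes.

```bash
python3 - <<'E'
from h import *
import pickle
p=pickle.load(open("top.pkl","rb"))
for n,c0 in(("L",130),("R",240)):
    c=p["pixels"][118:234,c0:c0+(125 if n=="L" else 155)]
    k=5
    im=cv2.resize(c,None,fx=k,fy=k,interpolation=cv2.INTER_CUBIC)
    for u in range(c0,c0+155,10):
        cv2.putText(im,str(u),((u-c0)*k,8),0,.3,(0,255,255),1); cv2.line(im,((u-c0)*k+2,10),((u-c0)*k+2,16),(0,255,255),1)
    for v in range(120,234,10): cv2.putText(im,str(v),(0,(v-118)*k+5),0,.3,(0,255,255),1)
    cv2.imwrite(f"pics/crop{n}.png",im)
p=pickle.load(open("scene.pkl","rb"))
c=p["pixels"][140:275,140:360]; cv2.imwrite("pics/cropS.png",cv2.resize(c,None,fx=3.6,fy=3.6,interpolation=cv2.INTER_CUBIC))
E
```

```text
(no output)
```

View pics/cropL.png

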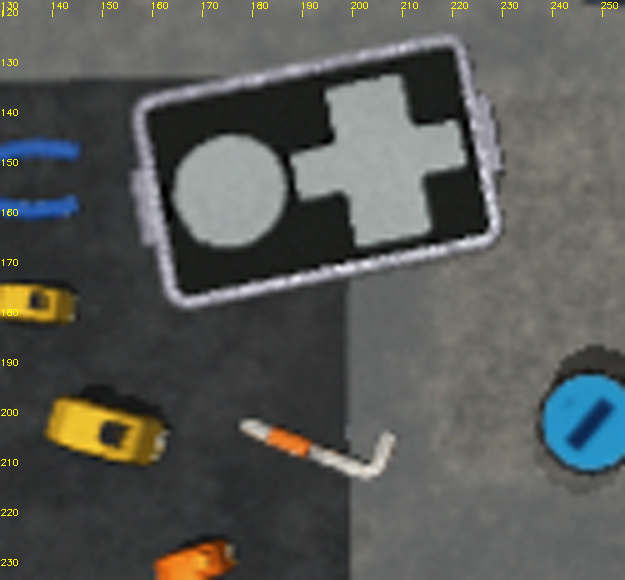

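View pics/cropR.png

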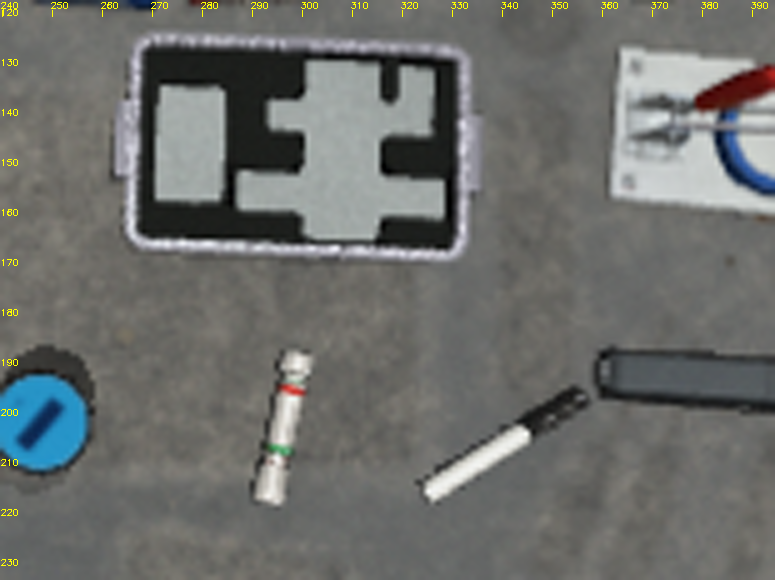

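The crops give edges good to under 1 px. Next I'll fit simple models and check them as overlays.

```bash
cat >> h.py <<'E'
def world(c0,pts,z,p): return np.array([at(p,((x+.5)/5-.5+c0,(y+.5)/5-.5+118),z)[:2] for x,y in pts])
def tray_model():
    pass
def T(pose,pts):
    x,y,a=pose; c,s=np.cos(a),np.sin(a); pts=np.array(pts,float)
    out=pts.copy(); out[:,0]=x+c*pts[:,0]-s*pts[:,1]; out[:,1]=y+s*pts[:,0]+c*pts[:,1]; return out
def box(hx,y0,y1,z): return [(-hx,y0,z),(hx,y0,z),(hx,y1,z),(-hx,y1,z)]
E
cat > ov.py <<'E'
from h import *
import pickle
def overlay(P,p,name,r,k):
    (r0,r1,c0,c1)=r
    im=cv2.resize(p["pixels"][r0:r1,c0:c1],None,fx=k,fy=k,interpolation=cv2.INTER_CUBIC)
    def dr(n,pts,col=(0,0,255)):
        q=np.array([(proj(p,X)-[c0,r0]+.5)*k-.5 for X in T(P[n],pts)]); cv2.polylines(im,[np.round(q).astype(int)],True,col,1)
    circ=lambda R,z,x=0,y=0:[(x+R*np.cos(t),y+R*np.sin(t),z) for t in np.linspace(0,6.28,30)]
    rc=lambda x,y,a,b,z:[(x-a/2,y-b/2,z),(x+a/2,y-b/2,z),(x+a/2,y+b/2,z),(x-a/2,y+b/2,z)]
    for t in("mt","et"): dr(t,rc(0,0,150,236,22))
    dr("mt",rc(-32,-32,31,150,20),(0,255,0)); dr("mt",rc(0,76,86,50,20),(0,255,0)); dr("mt",rc(0,-32,132,56,20),(0,255,0))
    dr("et",circ(41.5,20,0,64),(0,255,0)); dr("et",rc(0,-43,37,123,20),(0,255,0)); dr("et",rc(0,-43,120,56,20),(0,255,0))
    dr("can",circ(33.5,133)); dr("can",circ(33,0))
    dr("gauge",box(11.5,-53.5,53.5,11.5)); dr("marker",box(8.5,-67,67,8.5))
    dr("tape",box(17.5,-36,36,68)); dr("tape",box(17.5,-36,36,0),(255,0,255))
    dr("hex",[(-6,47,7),(-6,-57,7),(32,-57,7),(32,-45,7),(6,-45,7),(6,47,7)])
    cv2.imwrite(name,im)
E
python3 - <<'E'
from ov import *
p=pickle.load(open("top.pkl","rb"))
L,Rr=130,240
def line(c0,a,b,z): return world(c0,[a,b],z,p)
def ends(c0,a,b,z):
    A,B=world(c0,[a,b],z,p); d=A-B; return [*((A+B)/2),np.arctan2(-d[0],d[1])],np.hypot(*d)
def tray(c0,l,r,t,b):
    # edges as two points each -> corners
    X=lambda e,f:np.cross(np.cross([*e[0],1],[*e[1],1]),np.cross([*f[0],1],[*f[1],1]))
    C=[];
    for e,f in((t,l),(t,r),(b,r),(b,l)):
        q=X(e,f); C.append(q[:2]/q[2])
    W=world(c0,C,22,p); d=(W[0]+W[3]-W[1]-W[2])/2; e=(W[0]+W[1]-W[2]-W[3])/2
    print("tray size",np.hypot(*d),np.hypot(*e)); return [*W.mean(0),np.arctan2(-d[0],d[1])]
P={}
P["mt"]=tray(Rr,((140,60),(128,230)),((469,60),(463,245)),((150,36),(450,47)),((145,245),(445,259)))
P["et"]=tray(L,((136,110),(170,295)),((464,50),(499,225)),((150,97),(440,36)),((190,305),(480,243)))
P["gauge"],l=ends(Rr,(298,351),(269,503),11.5);print("gauge",l)
P["marker"],l=ends(Rr,(425,495),(590,393),8.5);print("marker",l)
h,l=ends(L,(240,424),(374,471),7);print("hex",l); m=T(h,[(0,0,0)]);P["hex"]=[*T(h,[(0,5,0)])[0][:2],h[2]]
w=world(L,[(588,422)],133,p)[0];P["can"]=[*w,0]
# tape: top-face left-end corners and axis direction
A=world(L,[(52,399),(48,430)],68,p).mean(0);B=world(L,[(160,445)],60,p)[0]; 
a=np.arctan2(-(A-B)[0],(A-B)[1]); P["tape"]=[*T([*A,a],[(0,-36,0)])[0][:2],a]
for k,v in P.items(): print(k,np.round(v[:2]),round(np.degrees(v[2]),1))
pickle.dump(P,open("P.pkl","wb"))
overlay(P,p,"pics/ov_top.png",(118,238,130,370),3.33)
overlay(P,pickle.load(open("scene.pkl","rb")),"pics/ov_scene.png",(140,275,140,360),3.6)
import rig; print(tips_ahead if not callable(tips_ahead) else [tips_ahead()])
E
```

```text
tray size 234.18173282964824 150.90256820019997
tray size 236.11551948860284 151.59173109904165
gauge 108.61411444699138
marker 138.2283663147185
hex 100.58120286705206
mt [ 626. -195.] -2.8
et [614. 181.] 11.5
gauge [ 429. -180.] -101.9
marker [ 416. -338.] 30.7
hex [420. 195.] -19.6
can [428. -10.] 0.0
tape [429. 318.] -15.9
17.0
```

View pics/ov_top.png

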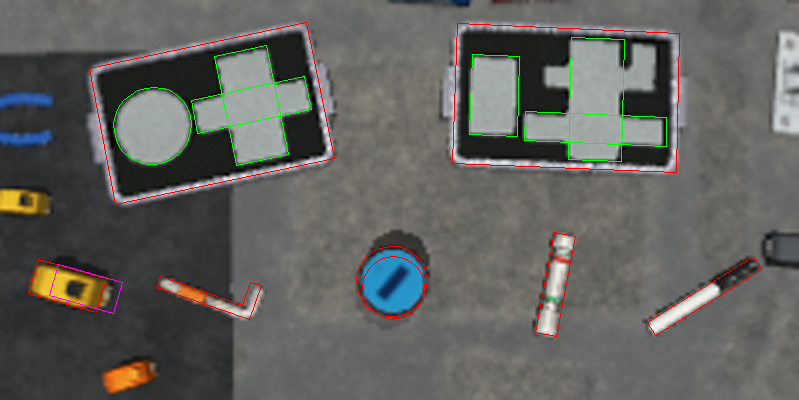

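View pics/ov_scene.png

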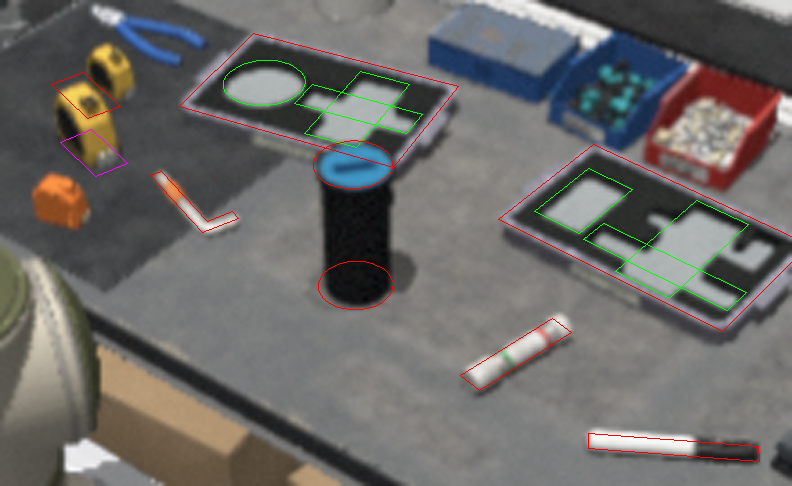

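The overlays match both pictures within about 2–4 mm: sizes, trays, and the tape (base right of the top, leaning as perspective demands). The target is the larger yellow tape. I'll start with the marker.

```bash
cat >> h.py <<'E'
import pickle,os
OFF={"mt":{"marker":(-32,-32,0),"hex":(24,-32,0),"tape":(0,76,np.pi/2)},"et":{"can":(0,64,None),"gauge":(0,-43,0)}}
def place(t,n):
    P=pickle.load(open("P.pkl","rb")); x,y,a=OFF[t][n]; g=T(P[t],[(x,y,0)])[0]
    return g[0],g[1],(0 if a is None else np.degrees(P[t][2]+a))
def go(x,y,z,psi=None):
    s=sense(); q=np.array(s["ee_rot"]); M=R.from_quat(np.r_[q[1:],q[0]]).as_matrix(); cur=np.degrees(np.arctan2(M[1,1],M[0,1]))
    d=(np.array([x,y,z])-s["eef_pos"])/100
    t=None if psi is None else ((psi-cur+90)%180-90)/45
    f=-M[:,2]; tilt=np.cross(M[:,2],[0,0,-1])*4/np.pi
    print("t",s["time_s"],"pos",np.round(s["eef_pos"],1),"psi",round(cur,1),"j6",round(s["joints"][5],2),"F",np.round(s["force"],1),"grip",np.round([s["grip_width"],s["grip_force"]],2))
    print("goal",np.round([x,y,z],1),"d",np.round(d,3),"turn",None if t is None else round(t,3),"tiltfix",np.round(tilt[:2],3))
E
python3 - <<'E'
from h import *
P=pickle.load(open("P.pkl","rb"))
for t in OFF:
    for n in OFF[t]: print(n,np.round(P[n][:2],1),round(np.degrees(P[n][2]),1),"->",np.round(place(t,n),1))
go(416,-338,20,30.7)
E
```

```text
marker [ 415.8 -338.1] 30.7 -> [ 592.8 -224.9   -2.8]
hex [419.8 194.5] -19.6 -> [ 648.7 -227.7   -2.8]
tape [429.4 318.4] -15.9 -> [ 630.1 -118.6   87.2]
can [427.7  -9.8] 0.0 -> [600.8 244.1   0. ]
gauge [ 429.2 -179.9] -101.9 -> [622.1 139.3  11.5]
t 1.0 pos [143.  505.2 248.3] psi 74.2 j6 -0.22 F [-0.1  0.6  0.2] grip [1. 0.]
goal [ 416 -338   20] d [ 2.73  -8.432 -2.283] turn -0.967 tiltfix [-0. -0.]
```

Emit:
{"fn": "drive_tool", "kwargs": {
  "commands": "0.24 -0.33 0 0 0 -0.048 45;0.24 -0.33 0 0 0 -0.048 45;0.24 -0.33 0 0 0 -0.048 45;0.24 -0.33 0 0 0 -0.048 45;0.24 -0.33 0 0 0 -0.048 45;0.24 -0.33 0 0 0 -0.048 45;0.24 -0.33 0 0 0 -0.048 45;0.24 -0.33 0 0 0 -0.048 45;0.24 -0.33 0 0 0 -0.048 45;0.24 -0.33 0 0 0 -0.048 45;0.03 -0.4 0 0 0 -0.048 45;0.03 -0.4 0 0 0 -0.048 45;0.03 -0.4 0 0 0 -0.048 45;0.03 -0.4 0 0 0 -0.048 45;0.03 -0.4 0 0 0 -0.048 45;0.03 -0.4 0 0 0 -0.048 45;0.03 -0.4 0 0 0 -0.048 45;0.03 -0.4 0 0 0 -0.048 45;0.03 -0.4 0 0 0 -0.048 45;0.03 -0.4 0 0 0 -0.048 45",
  "force": 20
}}

```text
time_s: 2.67
eef_pos: [412.6, -227.0, 248.4]
ee_rot: [0.0, 0.493, 0.87, -0.0]
force: [0.4, 0.3, -0.1]
grip_width: 0.448
grip_force: 0.0
```

```bash
python3 -c "
from h import *
go(416,-338,22,30.7)"
```

```text
t 2.6667 pos [ 412.6 -227.   248.4] psi 30.9 j6 -1.29 F [ 0.4  0.3 -0.1] grip [0.45 0.  ]
goal [ 416 -338   22] d [ 0.034 -1.11  -2.264] turn -0.004 tiltfix [0.    0.001]
```

Emit:
{"fn": "drive_tool", "kwargs": {
  "commands": "0.03 -0.37 -0.1 0 0 0 45;0 -0.37 -0.1 0 0 0 45;0 -0.37 -0.1 0 0 0 45;0 0 -0.4 0 0 0 45;0 0 -0.4 0 0 0 45;0 0 -0.4 0 0 0 45;0 0 -0.3 0 0 0 45;0 0 -0.25 0 0 0 45;0 0 -0.13 0 0 0 45;0 0 -0.1 0 0 0 45;0 0 0 0 0 0 0;0 0 0 0 0 0 0;0 0 0 0 0 0 0;0 0 0 0 0 0 0;0 0 0 0 0 0 0;0 0 0 0 0 0 0",
  "force": 25
}}

```text
time_s: 4.0
eef_pos: [416.2, -336.0, 20.9]
ee_rot: [0.0, 0.492, 0.87, -0.0]
force: [-0.6, -0.3, -0.9]
grip_width: 0.183
grip_force: 26.9
```

```bash
python3 -c "
from h import *
go(592.8,-224.9,120,-2.8)"
```

```text
t 4.0 pos [ 416.2 -336.    20.9] psi 31.0 j6 -1.44 F [-0.6 -0.3 -0.9] grip [ 0.18 26.91]
goal [ 592.8 -224.9  120. ] d [1.766 1.111 0.991] turn -0.751 tiltfix [0.001 0.001]
```

Emit:
{"fn": "drive_tool", "kwargs": {
  "commands": "0 0 0.2 0 0 0 0;0 0 0.4 0 0 0 0;0 0 0.4 0 0 0 0;0.35 0.22 0 0 0 -0.15 0;0.35 0.22 0 0 0 -0.15 0;0.35 0.22 0 0 0 -0.15 0;0.35 0.22 0 0 0 -0.15 0;0.36 0.23 0 0 0 -0.15 0;0 0 -0.4 0 0 0 0;0 0 -0.1 0 0 0 0;0 0 0 0 0 0 0;0 0 0 0 0 0 0"
}}

```text
time_s: 5.0
eef_pos: [585.9, -229.3, 70.9]
ee_rot: [-0.0, 0.718, 0.696, -0.0]
force: [0.2, 0.0, 0.5]
grip_width: 0.183
grip_force: 27.0
```

```bash
python3 -c "
from ov import *
go(592.8,-224.9,30,-2.8)
p=capture('top');P=pickle.load(open('P.pkl','rb'));overlay(P,p,'pics/m1.png',(118,238,240,400),5)
p=capture('scene');cv2.imwrite('pics/m1s.png',cv2.resize(p['pixels'][150:290,240:400],None,fx=4,fy=4,interpolation=2))"
```

```text
t 5.0 pos [ 585.9 -229.3   70.9] psi -1.9 j6 -0.53 F [0.2 0.  0.5] grip [ 0.18 26.99]
goal [ 592.8 -224.9   30. ] d [ 0.069  0.044 -0.409] turn -0.021 tiltfix [-0.    -0.001]
```

View pics/m1s.png

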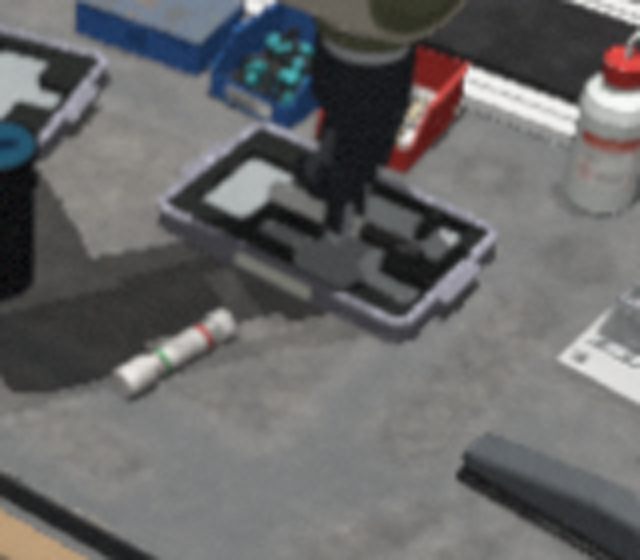

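The scene view shows the gripper over the mounting tray with the marker between the fingers (cap near (425,245)), and the grip width is unchanged. I'll make a small correction, lower and release.

Emit:
{"fn": "drive_tool", "kwargs": {
  "commands": "0.07 0.045 0 0 0 -0.02 0;0 0 -0.2 0 0 0 0;0 0 -0.15 0 0 0 0;0 0 -0.06 0 0 0 0;0 0 0 0 0 0 0;0 0 0 0 0 0 0;0 0 0 0 0 0 32;0 0 0 0 0 0 32;0 0 0 0 0 0 32;0 0 0 0 0 0 32"
}}

```text
time_s: 5.93
eef_pos: [593.5, -224.2, 29.8]
ee_rot: [0.0, 0.724, 0.69, 0.0]
force: [-1.0, -1.2, -0.3]
grip_width: 0.322
grip_force: 0.0
```

```bash
python3 -c "
from h import *
go(419.8,194.5,130,-19.6)"
```

```text
t 5.9333 pos [ 593.5 -224.2   29.8] psi -2.7 j6 -0.5 F [-1.  -1.2 -0.3] grip [0.32 0.  ]
goal [419.8 194.5 130. ] d [-1.737  4.187  1.002] turn -0.375 tiltfix [0.    0.001]
```

Emit:
{"fn": "drive_tool", "kwargs": {
  "commands": "0 0 0.2 0 0 0 32;0 0 0.4 0 0 0 32;0 0 0.4 0 0 0 40;0 0 0.4 0 0 0 40;0 0 0.2 0 0 0 40;-0.145 0.349 0 0 0 -0.031 40;-0.145 0.349 0 0 0 -0.031 40;-0.145 0.349 0 0 0 -0.031 40;-0.145 0.349 0 0 0 -0.031 40;-0.145 0.349 0 0 0 -0.031 40;-0.145 0.349 0 0 0 -0.031 40;-0.145 0.349 0 0 0 -0.031 40;-0.145 0.349 0 0 0 -0.031 40;-0.145 0.349 0 0 0 -0.031 40;-0.145 0.349 0 0 0 -0.031 40;-0.145 0.349 0 0 0 -0.031 40;-0.145 0.349 0 0 0 -0.031 40;0 0 -0.4 0 0 0 40;0 0 -0.4 0 0 0 40;0 0 0 0 0 0 40"
}}

```text
time_s: 7.6
eef_pos: [415.8, 194.5, 104.2]
ee_rot: [-0.002, 0.816, 0.578, -0.005]
force: [-1.3, -0.8, -0.8]
grip_width: 0.401
grip_force: 0.0
```

```bash
python3 -c "
from ov import *
go(419.8,194.5,19,-19.6)
p=capture('top');P=pickle.load(open('P.pkl','rb'));overlay(P,p,'pics/m2.png',(120,220,250,350),6)"
```

```text
t 7.6 pos [415.8 194.5 104.2] psi -19.4 j6 0.52 F [-1.3 -0.8 -0.8] grip [0.4 0. ]
goal [419.8 194.5  19. ] d [ 0.04  -0.    -0.852] turn -0.004 tiltfix [ 0.003 -0.013]
```

View pics/m2.png

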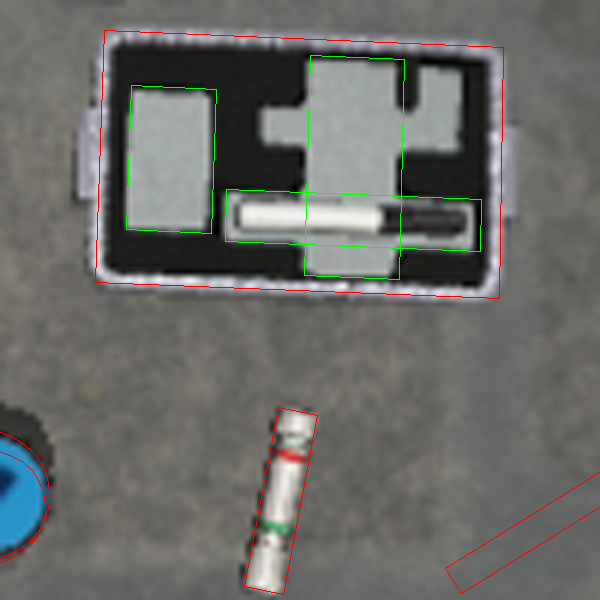

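The marker lies in its pocket (from (240,215) to (465,222)). Next is the hex key.

Emit:
{"fn": "drive_tool", "kwargs": {
  "commands": "0.04 0 -0.3 0 -0.01 0 40;0 0 -0.25 0 0 0 40;0 0 -0.15 0 0 0 40;0 0 -0.1 0 0 0 40;0 0 -0.05 0 0 0 40;0 0 0 0 0 0 40;0 0 0 0 0 0 0;0 0 0 0 0 0 0;0 0 0 0 0 0 0;0 0 0 0 0 0 0;0 0 0 0 0 0 0;0 0 0 0 0 0 0",
  "force": 30
}}

```text
time_s: 8.65
eef_pos: [425.0, 195.1, 27.0]
ee_rot: [0.003, 0.816, 0.577, 0.005]
force: [-3.7, 1.1, 21.2]
grip_width: 0.002
grip_force: 11.0
```

```bash
python3 -c "
from h import *
go(648.7,-227.7,200,-2.8)"
```

```text
t 8.65 pos [425.  195.1  27. ] psi -19.5 j6 0.52 F [-3.7  1.1 21.2] grip [ 0.   10.95]
goal [ 648.7 -227.7  200. ] d [ 2.237 -4.228  1.73 ] turn 0.37 tiltfix [-0.001  0.016]
```

Emit:
{"fn": "drive_tool", "kwargs": {
  "commands": "0 0 0.3 0 0 0 0;0 0 0.4 0 0.015 0 40;0 0.35 0 0 0 0 40;0 0.35 0 0 0 0 40;0 0.35 0 0 0 0 40;0 0 0 0 0 0 40"
}}

```text
time_s: 9.15
eef_pos: [423.3, 304.1, 95.7]
ee_rot: [-0.001, 0.815, 0.579, 0.0]
force: [0.1, 0.5, 0.4]
grip_width: 0.4
grip_force: 0.0
```

```bash
python3 -c "
from ov import *
go(419.8,194.5,19,-19.6)
P=pickle.load(open('P.pkl','rb'))
p=capture('top');overlay(P,p,'pics/a.png',(170,250,150,270),5)
p=capture('scene');overlay(P,p,'pics/b.png',(160,240,140,260),5)
cv2.imwrite('pics/h1.png',cv2.resize(np.vstack([cv2.imread('pics/a.png'),cv2.imread('pics/b.png')]),None,fx=.74,fy=.74))"
```

```text
t 9.15 pos [423.3 304.1  95.7] psi -19.3 j6 0.73 F [0.1 0.5 0.4] grip [0.4 0. ]
goal [419.8 194.5  19. ] d [-0.035 -1.096 -0.767] turn -0.008 tiltfix [-0.003 -0.001]
```

View pics/h1.png

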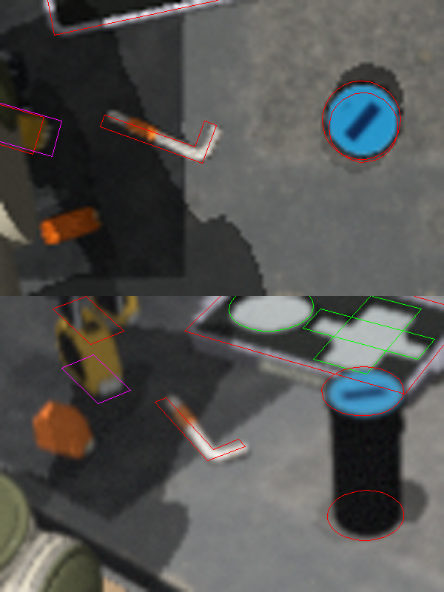

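The top view shows the key nudged: it now runs from about (109,116) to (205,158) in the crop, a few mm off the red model. The first grasp rode over it. I'll refit its pose numerically.

```bash
cat > fit.py <<'E'
from ov import *
from scipy.optimize import differential_evolution
from scipy.ndimage import map_coordinates
def fit(shots,inn,out,p0,w=(12,12,.25)):
    g=[s["pixels"].max(2).astype(float) for s in shots]
    def sc(q):
        v=0
        for s,im in zip(shots,g):
            a=[np.array([proj(s,X) for X in T(q,k)]) for k in(inn,out)]
            a=[map_coordinates(im,[b[:,1],b[:,0]],order=1) for b in a]
            v+=np.median(a[1])*0+a[1].mean()-a[0].mean()
        return v
    r=differential_evolution(sc,[(p-d,p+d) for p,d in zip(p0,w)],seed=1,maxiter=25,popsize=8); return r.x,r.fun
E
cat > fithex.py <<'E'
from fit import *
inn=[(x,y,10) for x in(-3,0,3) for y in range(-54,46,5)]+[(x,y,10) for x in range(6,31,4) for y in(-54,-51,-48)]
out=[(x,y,3) for x in(-10,10) for y in range(-42,50,5)]+[(x,y,3) for x in range(-6,36,5) for y in(-62,)]+[(x,-40,3) for x in range(10,36,5)]+[(37,-51,3),(0,53,3)]
P=pickle.load(open("P.pkl","rb"))
t,s=capture("top"),capture("scene")
for sh in([t],[s],[t,s]):
    q,f=fit(sh,inn,out,P["hex"]); print(np.round(q[:2],1),round(np.degrees(q[2]),1),round(f))
    if len(sh)==1 and sh[0] is t: P["hex"]=list(q)
pickle.dump(P,open("P.pkl","wb")); h=P["hex"]
go(h[0],h[1],17,np.degrees(h[2]))
E
python3 fithex.py
```

```text
[422.  189.3] -26.0 -93
[423.6 189. ] -25.8 -78
[422.7 189.1] -26.1 -168
t 9.35 pos [423.4 299.1  94.7] psi -19.5 j6 0.73 F [ 0.4 -0.2  0.3] grip [0.4 0. ]
goal [422.  189.3  17. ] d [-0.014 -1.098 -0.777] turn -0.145 tiltfix [ 0.    -0.005]
```

Emit:
{"fn": "drive_tool", "kwargs": {
  "commands": "0 -0.37 0 0 0 -0.05 40;-0.01 -0.37 0 0 0 -0.05 40;0 -0.36 0 0 0 -0.045 40;0 0 -0.3 0 0 0 36;0 0 -0.25 0 0 0 36;0 0 -0.12 0 0 0 36;0 0 -0.07 0 0 0 36;0 0 0 0 0 0 36;0 0 0 0 0 0 36"
}}

```text
time_s: 10.1
eef_pos: [422.7, 189.3, 20.9]
ee_rot: [-0.001, 0.848, 0.53, -0.001]
force: [-0.2, 0.7, 0.0]
grip_width: 0.363
grip_force: 0.0
```

```bash
python3 -c "
from h import *
go(422,189.3,18,-26)"
```

```text
t 10.1 pos [422.7 189.3  20.9] psi -26.0 j6 0.62 F [-0.2  0.7  0. ] grip [0.36 0.  ]
goal [422.  189.3  18. ] d [-0.007 -0.    -0.029] turn 0.001 tiltfix [-0.001 -0.004]
```

Emit:
{"fn": "drive_tool", "kwargs": {
  "commands": "0 0 0 0 0 0 20;0 0 0 0 0 0 16;0 0 0 0 0 0 12;0 0 0 0 0 0 8;0 0 0 0 0 0 8;0 0 0 0 0 0 8",
  "force": 20
}}

```text
time_s: 10.6
eef_pos: [422.8, 189.8, 21.0]
ee_rot: [-0.001, 0.848, 0.53, -0.001]
force: [-1.7, 0.1, 7.2]
grip_width: 0.108
grip_force: 22.0
```

Emit:
{"fn": "drive_tool", "kwargs": {
  "commands": "0 0 0 0 0 0 0;0 0 0 0 0 0 0;0 0 0.1 0 0 0 0;0 0 0.2 0 0 0 0;0 0 0.3 0 0 0 0;0 0 0 0 0 0 0",
  "force": 25
}}

```text
time_s: 11.1
eef_pos: [424.5, 190.2, 85.0]
ee_rot: [0.0, 0.848, 0.53, 0.002]
force: [0.5, 0.5, 0.8]
grip_width: 0.106
grip_force: 24.6
```

```bash
python3 -c "
from h import *
go(648.7,-227.7,200,-2.8)"
```

```text
t 11.1 pos [424.5 190.2  85. ] psi -26.0 j6 0.62 F [0.5 0.5 0.8] grip [ 0.11 24.56]
goal [ 648.7 -227.7  200. ] d [ 2.242 -4.179  1.15 ] turn 0.515 tiltfix [-0.002  0.005]
```

Emit:
{"fn": "drive_tool", "kwargs": {
  "commands": "0 0 0.4 0 0 0 0;0 0 0.4 0 0 0 0;0 0 0.4 0 0 0 0;0.187 -0.348 0 0 0 0.043 0;0.187 -0.348 0 0 0 0.043 0;0.187 -0.348 0 0 0 0.043 0;0.187 -0.348 0 0 0 0.043 0;0.187 -0.348 0 0 0 0.043 0;0.187 -0.348 0 0 0 0.043 0;0.187 -0.348 0 0 0 0.043 0;0.187 -0.348 0 0 0 0.043 0;0.187 -0.348 0 0 0 0.043 0;0.187 -0.348 0 0 0 0.043 0;0.187 -0.348 0 0 0 0.043 0;0.187 -0.348 0 0 0 0.043 0;0 0 -0.4 0 0 0 0;0 0 -0.4 0 0 0 0;0 0 -0.4 0 0 0 0;0 0 0 0 0 0 0;0 0 0 0 0 0 0"
}}

```text
time_s: 12.77
eef_pos: [646.1, -227.6, 79.6]
ee_rot: [-0.003, 0.724, 0.69, -0.002]
force: [-0.3, -1.8, -0.0]
grip_width: 0.105
grip_force: 24.7
```

```bash
python3 -c "
from ov import *
go(648.7,-227.7,30,-2.8)
t,s=capture('top'),capture('scene')
a=cv2.resize(t['pixels'][110:190,260:340],(400,400),interpolation=2);b=cv2.resize(s['pixels'][170:250,280:360],(400,400),interpolation=2)
cv2.imwrite('pics/h2.png',np.hstack([a,b]))"
```

```text
t 12.7667 pos [ 646.1 -227.6   79.6] psi -2.8 j6 -0.46 F [-0.3 -1.8 -0. ] grip [ 0.11 24.68]
goal [ 648.7 -227.7   30. ] d [ 0.026 -0.001 -0.496] turn -0.001 tiltfix [-0.001 -0.009]
```

View pics/h2.png

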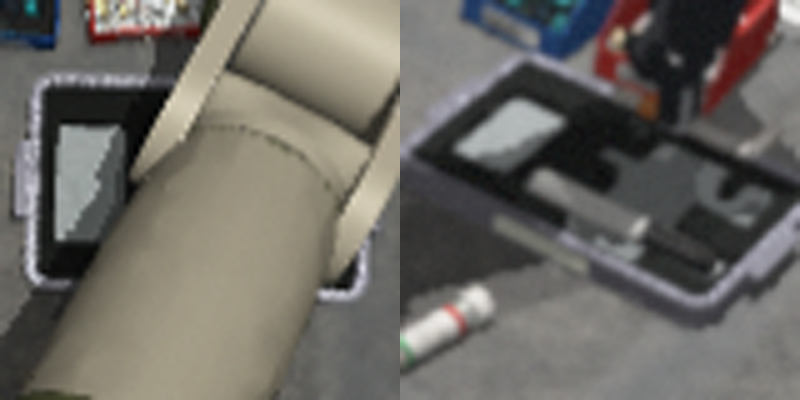

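The key is held level (sleeve at (650,105), foot tip at (755,145)) and the marker is still seated. I'll lower and release.

Emit:
{"fn": "drive_tool", "kwargs": {
  "commands": "0.025 0 -0.15 0 -0.009 0 0;0 0 -0.15 0 0 0 0;0 0 -0.1 0 0 0 0;0 0 -0.06 0 0 0 0;0 0 -0.04 0 0 0 0;0 0 0 0 0 0 0;0 0 0 0 0 0 0"
}}

```text
time_s: 13.45
eef_pos: [649.7, -228.2, 31.3]
ee_rot: [0.002, 0.724, 0.69, 0.001]
force: [0.2, -1.6, -0.5]
grip_width: 0.108
grip_force: 24.7
```

```bash
python3 -c "
from h import *
go(648.7,-227.7,29.5,-2.8)"
```

```text
t 13.45 pos [ 649.7 -228.2   31.3] psi -2.8 j6 -0.46 F [ 0.2 -1.6 -0.5] grip [ 0.11 24.67]
goal [ 648.7 -227.7   29.5] d [-0.01   0.005 -0.018] turn -0.001 tiltfix [0.002 0.006]
```

Emit:
{"fn": "drive_tool", "kwargs": {
  "commands": "-0.01 0 -0.015 0 0 0 0;0 0 0 0 0 0 0;0 0 0 0 0 0 26;0 0 0 0 0 0 26;0 0 0 0 0 0 26;0 0 0.2 0 0 0 26;0 0 0.4 0 0 0 26;0 0 0.4 0 0 0 60;0 0 0.4 0 0 0 80;0 0 0.4 0 0 0 80;-0.16 0.38 0 0 0 -0.02 80;-0.16 0.38 0 0 0 -0.02 80;-0.16 0.38 0 0 0 -0.02 80;-0.16 0.38 0 0 0 -0.02 80;-0.16 0.38 0 0 0 -0.02 80;-0.16 0.38 0 0 0 -0.02 80;-0.16 0.38 0 0 0 -0.02 80;-0.16 0.38 0 0 0 -0.02 80;-0.16 0.38 0 0 0 -0.02 80;-0.16 0.38 0 0 0 -0.02 80"
}}

```text
time_s: 15.12
eef_pos: [487.2, 153.6, 209.2]
ee_rot: [0.002, 0.776, 0.63, 0.001]
force: [1.2, 0.1, 0.3]
grip_width: 0.801
grip_force: 0.0
```

```bash
python3 -c "
from ov import *
go(429.4,318.4,200,-15.9)
P=pickle.load(open('P.pkl','rb'))
t,s=capture('top'),capture('scene');print(proj(s,[429,318,30]),proj(t,[429,318,30]))
overlay(P,t,'pics/a.png',(115,185,255,345),4.44);overlay(P,s,'pics/b.png',(150,220,130,220),4.44)
cv2.imwrite('pics/t1.png',np.hstack([cv2.imread('pics/a.png'),cv2.imread('pics/b.png')]))"
```

```text
t 15.1167 pos [487.2 153.6 209.2] psi -11.8 j6 0.28 F [1.2 0.1 0.3] grip [0.8 0. ]
goal [429.4 318.4 200. ] d [-0.578  1.648 -0.092] turn -0.09 tiltfix [0.002 0.005]
[164.54796765 175.09635851] [153.01523079 203.98791169]
```

View pics/t1.png

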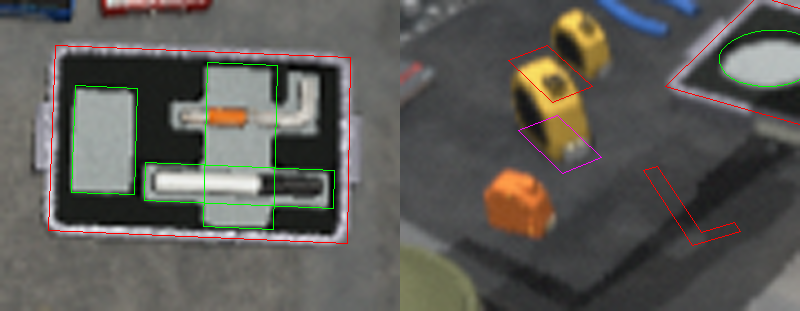

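The left half shows the key in the L pocket and the marker seated. On the right, the tape's footprint sits near the model. Its position along its length needs a check.

```bash
python3 - <<'E'
from ov import *
P=pickle.load(open('P.pkl','rb')); t=pickle.load(open('top.pkl','rb')); s=pickle.load(open('scene.pkl','rb'))
a=P["tape"][2]; ex=np.array([np.cos(a),np.sin(a)]); ey=np.array([-np.sin(a),np.cos(a)]); c=np.array(P["tape"][:2])
for n,p in(("top",t),("scene",s)):
    hsv=cv2.cvtColor(p["pixels"],cv2.COLOR_BGR2HSV); u=proj(p,[*c,34])
    m=((hsv[...,0]>18)&(hsv[...,0]<32)&(hsv[...,1]>120)&(hsv[...,2]>110)).astype(np.uint8)
    k,l,st,cen=cv2.connectedComponentsWithStats(m); i=min(range(1,k),key=lambda i:np.hypot(*(cen[i]-u))+(st[i,4]<20)*99)
    v,w=np.nonzero(l==i); print(n,st[i],cen[i])
    for z in(0,10,34,50,68):
        W=np.array([at(p,(x,y),z)[:2] for x,y in zip(w,v)])-c
        print(z,"y-ext",np.round([(W@ey).min(),(W@ey).max()],1),"x-ext",np.round([(W@ex).min(),(W@ex).max()],1))
print("hook top",[np.round((world(130,[(163,445)],z,t)[0]-c)@ey,1) for z in(2,10,20)],"scene",[np.round((at(s,(170.1,185.4),z)[:2]-c)@ey,1) for z in(2,10,20)])
E
```

```text
top [139 198  23  12 163] [149.3006135  203.80981595]
0 y-ext [-23.6  56.5] x-ext [-20.5  12.6]
10 y-ext [-26.2  53.3] x-ext [-20.   12.8]
34 y-ext [-32.4  45.5] x-ext [-19.   13.2]
50 y-ext [-36.6  40.4] x-ext [-18.2  13.5]
68 y-ext [-41.2  34.6] x-ext [-17.4  13.9]
scene [156 163  16  22 179] [164.4301676 172.5027933]
0 y-ext [ -9.8 115.9] x-ext [-10.1  54.1]
10 y-ext [-22.4 102. ] x-ext [-15.8  47.8]
34 y-ext [-52.8  68.6] x-ext [-29.5  32.5]
50 y-ext [-73.   46.3] x-ext [-38.7  22.3]
68 y-ext [-95.8  21.3] x-ext [-49.   10.9]
hook top [np.float64(-26.8), np.float64(-28.9), np.float64(-31.4)] scene [np.float64(-30.4), np.float64(-40.4), np.float64(-52.8)]
```

Emit:
{"fn": "drive_tool", "kwargs": {
  "commands": "-0.116 0.344 0 0 0 -0.02 72;-0.116 0.344 0 0 0 -0.02 72;-0.116 0.344 0 0 0 -0.02 72;-0.116 0.344 0 0 0 -0.02 72;-0.114 0.344 0 0 0 -0.01 72;0 0 -0.4 0 0 0 72;0 0 -0.4 0 0 0 72;0 0 -0.3 0 0 0 72;0 0 -0.3 0 0 0 72;0 0 -0.2 0 0 0 72;0 0 -0.07 0 0 0 72;0 0 0 0 0 0 72;0 0 0 0 0 0 30;0 0 0 0 0 0 20;0 0 0 0 0 0 20;0 0 0 0 0 0 20;0 0 0 0 0 0 20;0 0 0 0 0 0 20;0 0 0 0 0 0 20;0 0 0 0 0 0 20",
  "force": 40
}}

```text
time_s: 16.88
eef_pos: [431.2, 324.5, 43.5]
ee_rot: [0.002, 0.798, 0.603, 0.002]
force: [-2.0, 0.2, 6.7]
grip_width: 0.395
grip_force: 39.9
```

```bash
python3 -c "
from h import *
go(630.1,-118.6,230,87.2)"
```

```text
t 16.8833 pos [431.2 324.5  43.5] psi -15.8 j6 0.71 F [-2.   0.2  6.7] grip [ 0.39 39.94]
goal [ 630.1 -118.6  230. ] d [ 1.989 -4.431  1.865] turn -1.711 tiltfix [0.001 0.007]
```

Emit:
{"fn": "drive_tool", "kwargs": {
  "commands": "0 0 0.2 0 0 0 20;0 0 0.4 0 0 0 20;0 0 0.4 0 0 0 20;0 0 0.4 0 0 0 20;0 0 0.2 0 0 0 20;0.153 -0.341 0 0 0 -0.1316 20;0.153 -0.341 0 0 0 -0.1316 20;0.153 -0.341 0 0 0 -0.1316 20;0.153 -0.341 0 0 0 -0.1316 20;0.153 -0.341 0 0 0 -0.1316 20;0.153 -0.341 0 0 0 -0.1316 20;0.153 -0.341 0 0 0 -0.1316 20;0.153 -0.341 0 0 0 -0.1316 20;0.153 -0.341 0 0 0 -0.1316 20;0.153 -0.341 0 0 0 -0.1316 20;0.153 -0.341 0 0 0 -0.1316 20;0.153 -0.341 0 0 0 -0.1316 20;0.153 -0.341 0 0 0 -0.1316 20;0 0 0 0 0 0 20;0 0 0 0 0 0 20"
}}

```text
time_s: 18.55
eef_pos: [629.4, -121.0, 201.6]
ee_rot: [0.002, 1.0, -0.026, -0.001]
force: [-0.2, 0.7, -2.3]
grip_width: 0.394
grip_force: 41.1
```

```bash
python3 -c "
from h import *
go(630.1,-118.6,85,87.2)"
```

```text
t 18.55 pos [ 629.4 -121.   201.6] psi -92.9 j6 1.25 F [-0.2  0.7 -2.3] grip [ 0.39 41.12]
goal [ 630.1 -118.6   85. ] d [ 0.007  0.024 -1.166] turn 0.003 tiltfix [ 0.004 -0.002]
```

Emit:
{"fn": "drive_tool", "kwargs": {
  "commands": "0.007 0.024 -0.35 0 0 0 20;0 0 -0.35 0 0 0 20;0 0 -0.3 0 0 0 20;0 0 -0.2 0 0 0 20;0 0 -0.15 0 0 0 20;0 0 -0.1 0 0 0 20;0 0 -0.04 0 0 0 20;0 0 0 0 0 0 20;0 0 0 0 0 0 20"
}}

```text
time_s: 19.3
eef_pos: [630.5, -116.7, 54.0]
ee_rot: [0.002, 1.0, -0.024, 0.0]
force: [0.2, 0.0, -1.8]
grip_width: 0.392
grip_force: 41.1
```

```bash
python3 -c "
from ov import *
go(630.1,-118.6,52,87.2)
s=capture('scene')
cv2.imwrite('pics/t2.png',cv2.resize(s['pixels'][150:250,260:360],(600,600),interpolation=2))"
```

```text
t 19.3 pos [ 630.5 -116.7   54. ] psi -92.8 j6 1.26 F [ 0.2  0.  -1.8] grip [ 0.39 41.08]
goal [ 630.1 -118.6   52. ] d [-0.004 -0.019 -0.02 ] turn -0.0 tiltfix [0.005 0.001]
```

Emit:
{"fn": "drive_tool", "kwargs": {
  "commands": "0 -0.01 -0.02 0 0 0 20;0 0 0 0 0 0 20;0 0 0 0 0 0 60;0 0 0 0 0 0 60;0 0 0 0 0 0 60;0 0 0.2 0 0 0 60;0 0 0.4 0 0 0 60;0 0 0.4 0 0 0 100;0 0 0.4 0 0 0 100;0 0 0.2 0 0 0 100;-0.337 0.181 0 0 0 0 100;-0.337 0.181 0 0 0 0 100;-0.337 0.181 0 0 0 0 100;-0.337 0.181 0 0 0 0 100;-0.337 0.181 0 0 0 0 100;-0.337 0.181 0 0 0 0 100;0 0 0 0 0 0 100;0 0 0 0 0 0 100"
}}

```text
time_s: 20.85
eef_pos: [427.1, -8.7, 211.5]
ee_rot: [0.002, 1.0, -0.024, 0.0]
force: [1.1, -1.3, 0.2]
grip_width: 1.0
grip_force: 0.0
```

```bash
python3 -c "
from ov import *
go(427.7,-9.8,95,87.2)
P=pickle.load(open('P.pkl','rb'))
s=capture('scene');t=capture('top')
P['tape']=[630.1,-118.6,np.radians(87.2)]
overlay(P,s,'pics/b.png',(150,250,250,370),4);overlay(P,t,'pics/a.png',(115,215,255,335),4)
cv2.imwrite('pics/t3.png',np.hstack([cv2.imread('pics/a.png'),cv2.imread('pics/b.png')]))"
```

```text
t 20.85 pos [427.1  -8.7 211.5] psi -92.8 j6 1.33 F [ 1.1 -1.3  0.2] grip [1. 0.]
goal [427.7  -9.8  95. ] d [ 0.006 -0.011 -1.165] turn -0.001 tiltfix [0.005 0.   ]
```

View pics/t3.png

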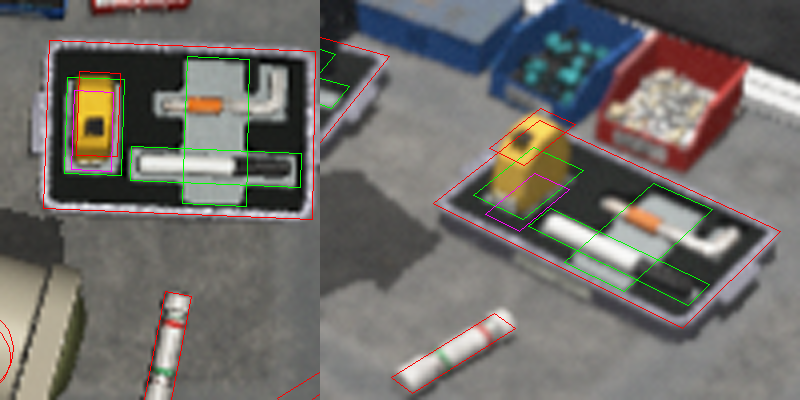

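The tape stands in its rectangular pocket ((95,120) in the left half); the key and marker are seated. Next is the canister.

Emit:
{"fn": "drive_tool", "kwargs": {
  "commands": "0.006 -0.011 -0.3 0 0 0 100;0 0 -0.2 0 0 0 100;0 0 -0.15 0 0 0 100;0 0 -0.15 0 0 0 100;0 0 -0.15 0 0 0 100;0 0 -0.12 0 0 0 100;0 0 -0.1 0 0 0 100;0 0 0 0 0 0 100;0 0 0 0 0 0 100",
  "force": 40
}}

```text
time_s: 21.7
eef_pos: [429.1, -10.8, 93.6]
ee_rot: [0.002, 1.0, -0.025, -0.001]
force: [-0.7, 0.5, 0.2]
grip_width: 1.003
grip_force: 0.0
```

Emit:
{"fn": "drive_tool", "kwargs": {
  "commands": "0 0 0 0 0 0 70;0 0 0 0 0 0 60;0 0 0 0 0 0 60;0 0 0 0 0 0 60;0 0 0 0 0 0 60;0 0 0 0 0 0 60;0 0 0 0 0 0 60",
  "force": 45
}}

```text
time_s: 22.28
eef_pos: [429.2, -10.9, 94.8]
ee_rot: [0.002, 1.0, -0.024, 0.001]
force: [-0.6, -2.4, 5.1]
grip_width: 0.764
grip_force: 46.8
```

```bash
python3 -c "
from h import *
go(600.8,244.1,200,87.2)"
```

```text
t 22.2833 pos [429.2 -10.9  94.8] psi -92.8 j6 1.33 F [-0.6 -2.4  5.1] grip [ 0.76 46.75]
goal [600.8 244.1 200. ] d [1.716 2.55  1.052] turn -0.0 tiltfix [0.006 0.001]
```

Emit:
{"fn": "drive_tool", "kwargs": {
  "commands": "0 0 0.1 0 0 0 60;0 0 0.25 0 0 0 60;0 0 0.35 0 0 0 60;0 0 0.2 0 0 0 60;0.1 0.15 0 0 0 0 60;0.216 0.32 0 0 0 0 60;0.216 0.32 0 0 0 0 60;0.216 0.32 0 0 0 0 60;0.216 0.32 0 0 0 0 60;0.216 0.32 0 0 0 0 60;0.216 0.32 0 0 0 0 60;0.216 0.32 0 0 0 0 60;0.1 0.15 0 0 0 0 60;0 0 0 0 0 0 60;0 0 0 0 0 0 60"
}}

```text
time_s: 23.53
eef_pos: [599.3, 244.3, 182.7]
ee_rot: [0.002, 1.0, -0.024, -0.002]
force: [0.3, -0.8, -4.3]
grip_width: 0.762
grip_force: 48.6
```

```bash
python3 -c "
from h import *
go(600.8,244.1,104,87.2)"
```

```text
t 23.5333 pos [599.3 244.3 182.7] psi -92.7 j6 1.83 F [ 0.3 -0.8 -4.3] grip [ 0.76 48.65]
goal [600.8 244.1 104. ] d [ 0.015 -0.002 -0.787] turn -0.001 tiltfix [ 0.005 -0.004]
```

Emit:
{"fn": "drive_tool", "kwargs": {
  "commands": "0.015 0 -0.2 0 0 0 60;0 0 -0.2 0 0 0 60;0 0 -0.15 0 0 0 60;0 0 -0.1 0 0 0 60;0 0 -0.08 0 0 0 60;0 0 -0.05 0 0 0 60;0 0 0 0 0 0 60;0 0 0 0 0 0 60"
}}

```text
time_s: 24.2
eef_pos: [601.4, 243.6, 106.4]
ee_rot: [0.002, 1.0, -0.025, -0.0]
force: [-0.2, -0.1, -3.8]
grip_width: 0.761
grip_force: 48.9
```

```bash
python3 -c "
from h import *
go(600.8,244.1,103,87.2)"
```

```text
t 24.2 pos [601.4 243.6 106.4] psi -92.8 j6 1.83 F [-0.2 -0.1 -3.8] grip [ 0.76 48.91]
goal [600.8 244.1 103. ] d [-0.006  0.005 -0.034] turn 0.0 tiltfix [ 0.004 -0.   ]
```

Emit:
{"fn": "drive_tool", "kwargs": {
  "commands": "0 0 -0.03 0 0 0 60;0 0 0 0 0 0 60;0 0 0 0 0 0 100;0 0 0 0 0 0 100;0 0 0 0 0 0 100;0 0 0 0 0 0 100;0 0 0.2 0 0 0 100;0 0 0.35 0 0 0 100;0 0 0.4 0 0 0 100;0 0 0.1 0 0 0 100;-0.15 -0.365 0 0 0 -0.02 60;-0.15 -0.365 0 0 0 -0.02 60;-0.15 -0.365 0 0 0 -0.02 60;-0.15 -0.365 0 0 0 -0.02 50;-0.15 -0.365 0 0 0 -0.02 50;-0.15 -0.365 0 0 0 -0.02 50;-0.15 -0.365 0 0 0 -0.02 50;-0.15 -0.365 0 0 0 -0.02 50;-0.15 -0.365 0 0 0 -0.02 50;-0.15 -0.365 0 0 0 -0.02 50"
}}

```text
time_s: 25.87
eef_pos: [450.3, -122.9, 208.3]
ee_rot: [0.002, 0.995, -0.103, -0.0]
force: [0.7, 0.2, -0.7]
grip_width: 0.502
grip_force: 0.0
```

```bash
python3 -c "
from h import *
go(429.2,-179.9,22,78.1)"
```

```text
t 25.8667 pos [ 450.3 -122.9  208.3] psi -101.8 j6 1.26 F [ 0.7  0.2 -0.7] grip [0.5 0. ]
goal [ 429.2 -179.9   22. ] d [-0.211 -0.57  -1.863] turn -0.001 tiltfix [ 0.005 -0.001]
```

Emit:
{"fn": "drive_tool", "kwargs": {
  "commands": "-0.105 -0.285 -0.1 0 0 0 50;-0.105 -0.285 -0.1 0 0 0 50;0 0 -0.4 0 0 0 50;0 0 -0.4 0 0 0 50;0 0 -0.35 0 0 0 50;0 0 -0.25 0 0 0 50;0 0 -0.15 0 0 0 50;0 0 -0.1 0 0 0 50;0 0 0 0 0 0 50;0 0 0 0 0 0 30;0 0 0 0 0 0 12;0 0 0 0 0 0 12;0 0 0 0 0 0 12;0 0 0 0 0 0 12;0 0 0 0 0 0 12",
  "force": 40
}}

```text
time_s: 27.12
eef_pos: [430.9, -178.9, 24.0]
ee_rot: [0.002, 0.995, -0.103, 0.001]
force: [-0.8, 0.4, 6.9]
grip_width: 0.248
grip_force: 39.8
```

```bash
python3 -c "
from h import *
go(622.1,139.3,200,11.5)"
```

```text
t 27.1167 pos [ 430.9 -178.9   24. ] psi -101.8 j6 1.14 F [-0.8  0.4  6.9] grip [ 0.25 39.79]
goal [622.1 139.3 200. ] d [1.912 3.182 1.76 ] turn -1.482 tiltfix [0.006 0.001]
```

Emit:
{"fn": "drive_tool", "kwargs": {
  "commands": "0 0 0.2 0 0 0 12;0 0 0.4 0 0 0 12;0 0 0.4 0 0 0.14 12;0 0 0.4 0 0 0.143 12;0 0 0.3 0 0 0 12;0.1275 0.212 0 0 0 0.149 12;0.1275 0.212 0 0 0 0.149 12;0.1275 0.212 0 0 0 0.149 12;0.1275 0.212 0 0 0 0.149 12;0.1275 0.212 0 0 0 0.149 12;0.1275 0.212 0 0 0 0.149 12;0.1275 0.212 0 0 0 0.149 12;0.1275 0.212 0 0 0 0.149 12;0.1275 0.212 0 0 0 0.149 12;0.1275 0.212 0 0 0 0.149 12;0.1275 0.212 0 0 0 0.149 12;0.1275 0.212 0 0 0 0.149 12;0.1275 0.212 0 0 0 0.149 12;0.1275 0.212 0 0 0 0.149 12;0.1275 0.212 0 0 0 0.149 12"
}}

```text
time_s: 28.78
eef_pos: [621.6, 140.9, 192.8]
ee_rot: [0.001, 0.63, 0.776, 0.001]
force: [-0.0, 0.6, -2.7]
grip_width: 0.248
grip_force: 39.8
```

```bash
python3 -c "
from ov import *
go(622.1,139.3,33,11.5)
s=capture('scene')
cv2.imwrite('pics/g1.png',cv2.resize(s['pixels'][120:230,170:290],(654,600),interpolation=2))"
```

```text
t 28.7833 pos [621.6 140.9 192.8] psi 11.8 j6 -0.17 F [-0.   0.6 -2.7] grip [ 0.25 39.8 ]
goal [622.1 139.3  33. ] d [ 0.005 -0.016 -1.598] turn -0.008 tiltfix [0.    0.004]
```

View pics/g1.png

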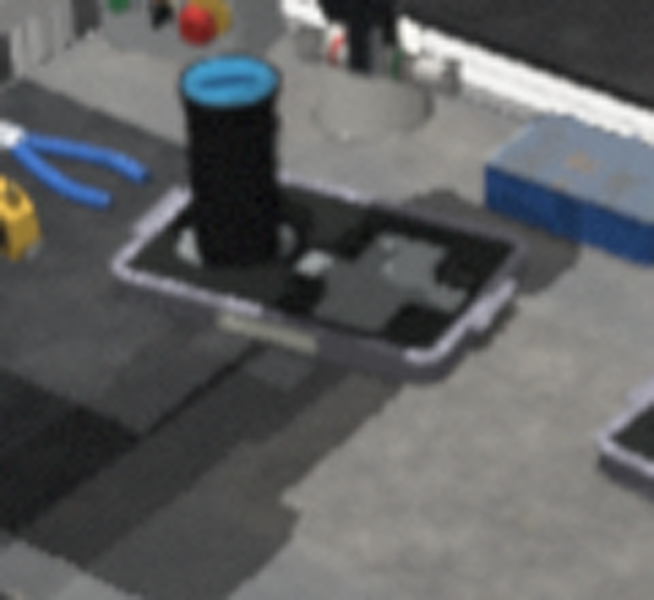

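The canister stands centred in the round pocket ((235,160)). The gauge is held level above its pocket ((390,60)). I'll lower it.

Emit:
{"fn": "drive_tool", "kwargs": {
  "commands": "0.005 -0.016 -0.3 0 0 -0.008 12;0 0 -0.3 0 0 0 12;0 0 -0.3 0 0 0 12;0 0 -0.25 0 0 0 12;0 0 -0.15 0 0 0 12;0 0 -0.12 0 0 0 12;0 0 -0.08 0 0 0 12;0 0 -0.07 0 0 0 12;0 0 0 0 0 0 12;0 0 0 0 0 0 12"
}}

```text
time_s: 29.67
eef_pos: [622.2, 138.1, 36.4]
ee_rot: [0.002, 0.635, 0.772, 0.001]
force: [-0.0, -0.1, -2.4]
grip_width: 0.248
grip_force: 39.9
```

```bash
python3 -c "
from h import *
go(622.1,139.3,32.5,11.5)"
```

```text
t 29.6667 pos [622.2 138.1  36.4] psi 11.1 j6 -0.16 F [-0.  -0.1 -2.4] grip [ 0.25 39.95]
goal [622.1 139.3  32.5] d [-0.001  0.012 -0.039] turn 0.008 tiltfix [0.    0.005]
```

Next I lower the last few millimetres, release, lift and withdraw towards the middle.

Emit:
{"fn": "drive_tool", "kwargs": {
  "commands": "0 0.01 -0.02 0 0 0.005 12;0 0 -0.018 0 0 0 12;0 0 0 0 0 0 12;0 0 0 0 0 0 30;0 0 0 0 0 0 42;0 0 0 0 0 0 42;0 0 0 0 0 0 42;0 0 0.15 0 0 0 42;0 0 0.35 0 0 0 42;0 0 0.4 0 0 0 42;0 0 0.4 0 0 0 42;0 0 0.4 0 0 0 42;-0.35 0 0 0 0 0 42;-0.35 0 0 0 0 0 42;-0.35 0 0 0 0 0 42;-0.35 -0.1 0 0 0 0 42;-0.35 -0.1 0 0 0 0 42;-0.35 -0.1 0 0 0 0 42;0 0 0 0 0 0 42;0 0 0 0 0 0 42"
}}

```text
time_s: 31.33
eef_pos: [411.2, 108.9, 202.7]
ee_rot: [0.002, 0.634, 0.773, 0.001]
force: [1.0, -0.2, 0.2]
grip_width: 0.417
grip_force: 0.0
```

```bash
python3 -c "
from ov import *
go(400,100,200)
s=capture('scene');t=capture('top')
a=cv2.resize(t['pixels'][115:195,145:345],(800,320),interpolation=2);b=cv2.resize(s['pixels'][110:270,180:400],(385,280),interpolation=2)
b2=cv2.resize(s['pixels'][135:205,180:284],(415,280),interpolation=2)
cv2.imwrite('pics/f.png',np.vstack([a,np.hstack([b,b2])]))"
```

```text
t 31.3333 pos [411.2 108.9 202.7] psi 11.3 j6 -0.22 F [ 1.  -0.2  0.2] grip [0.42 0.  ]
goal [400 100 200] d [-0.112 -0.089 -0.027] turn None tiltfix [0.    0.006]
```

View pics/f.png

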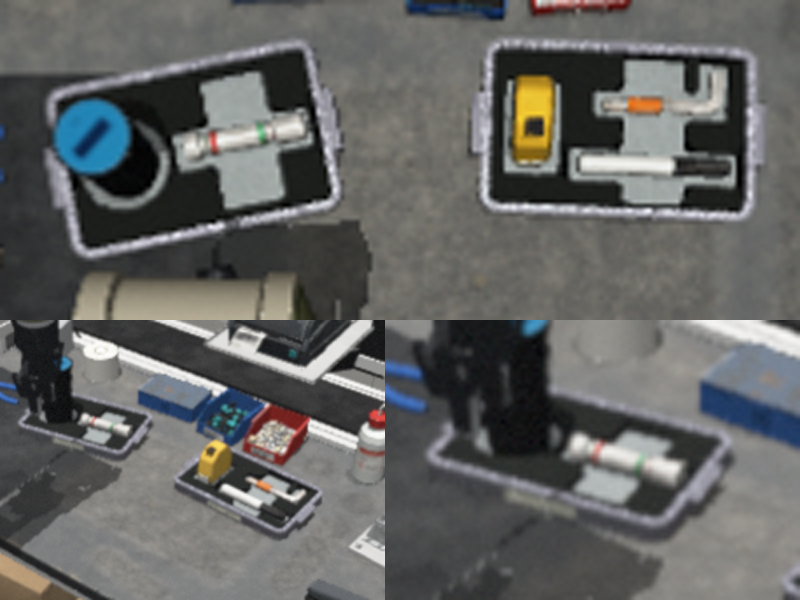

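All five things lie in their pockets: canister at (95,135), gauge (245,137), tape (533,120), key (660,100) and marker (655,163). The gripper touches nothing, so I'm handing in.

```bash
python3 -c "
from rig import *
print(finish_job())"
```

```text
the job is handed in; nothing more can be done
None
```

I handed the job in at 31 s of 138 s: the final pictures show all five things seated in their pockets with the canister and tape measure upright, and the side cutters and stapler were not touched.

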